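# Unload the tube rocker into the storage tray

### The job

The mixing is finished: first lift the hold-down bar out of its two brackets on the tube rocker and lay it in the pair of parking brackets behind the tubes. Then move the three capped tubes to the steel tray, both long ones into the long row and the short one into the short row, each lying fully down in a free notch with its cap towards the robot, like the tubes already stored there. Set everything down gently without dropping it, and leave the steel temperature logger in its rocker notch and all else on the bench undisturbed.

Things in the scene. Friction and masses are not known exactly. Their poses are not given: they have to be found in the camera images.
- rocker: Tube rocker, level, fixed, left or right of centre, yaw up to 0.35. Origin on the bench under the tubes' middle; front (panel) -x. Deck top 100 mm over the bench. Two notched strips (6 mm thick, x = +-26 mm, tips 138 mm up) have V notches at y = +-23, +-69 mm; tubes lie in them along x, axis 129 mm up. End stops at x = +-86 mm, 134 mm up. Working brackets at x = 0, parking brackets at x = +100 mm.
- park_seat (a point): Where the bar's origin is when the bar lies in the parking brackets: 150 mm over the bench, 100 mm behind (rocker +x) its place in the working brackets. Axes as the rocker. All brackets are open-topped U's at y = +-122 mm, 8 mm thick; slot 20 mm wide, flat bottom 124 mm over the bench, straight for 11 mm, then flared to 32 mm wide; top 146 mm.
- bar: Hold-down bar along y, 276 mm long, 180 g (x 0.7 to 1.4). Beam 12 mm wide and high, origin in its middle, rubber to 9 mm below; ends cranked 20 mm down into tabs 16 mm wide, 12 high that sit in the slots. Black grip on top at mid-length: 60 mm long (y), 12 thick (x), 6 to 34 mm above origin: pinch it across x. Starts loose in the working brackets, 2 mm above the tubes; lifts straight up. Either way round.
- tray: Steel tray, fixed, on the other side from the rocker, yaw up to 0.35: 306 mm (x) by 168 mm (y), walls 6 mm thick, 30 mm high, floor 4 mm. Origin on the bench under its middle; -x end towards the robot. A cross wall parts the long row (inside 164 mm, centre x = -65) from the short row (124 mm, centre x = +85). Notched strips 26 mm either side of each row's centre, tips 42 mm up; V notches at y = +46, 0, -46.
- long_a: White plastic tube, black screw cap (last 18 mm, 25 mm dia) at its +x end. 150 mm long over all, 20 mm dia, 45 g (x 0.7 to 1.4). Origin on the axis at mid-length; may be rolled about x. Starts in any of the rocker's notches, cap to either end, up to 5 mm off centre along it. Grip across it at mid-length, where the strips leave 46 mm along the tube for the fingers.
- long_b: White plastic tube, black screw cap (last 18 mm, 25 mm dia) at its +x end. 150 mm long over all, 20 mm dia, 45 g (x 0.7 to 1.4). Origin on the axis at mid-length; may be rolled about x. Starts in any of the rocker's notches, cap to either end, up to 5 mm off centre along it. Grip across it at mid-length, where the strips leave 46 mm along the tube for the fingers.
- short: White plastic tube, black screw cap (last 18 mm, 25 mm dia) at its +x end. 110 mm long over all, 20 mm dia, 35 g (x 0.7 to 1.4). Origin on the axis at mid-length; may be rolled about x. Starts in any of the rocker's notches, cap to either end, up to 5 mm off centre along it. Grip across it at mid-length, where the strips leave 46 mm along the tube for the fingers.
- long_a_cap (a point): Centre of the outer face of the cap of long_a, 75 mm from its origin along +x.
- long_b_cap (a point): Centre of the outer face of the cap of long_b, 75 mm from its origin along +x.
- short_cap (a point): Centre of the outer face of the cap of short, 55 mm from its origin along +x.
- long_notch2 (a point): On the axis at mid-length of a tube lying in notch 2 of the tray's long row, y = 0 mm in the tray frame, axis 33 mm over the bench. Empty at the start (notch 1 of this row already holds a stored tube). Axes as the tray.
- long_notch3 (a point): On the axis at mid-length of a tube lying in notch 3 of the tray's long row, y = -46 mm in the tray frame, axis 33 mm over the bench. Empty at the start (notch 1 of this row already holds a stored tube). Axes as the tray.
- short_notch1 (a point): On the axis at mid-length of a tube lying in notch 1 of the tray's short row, y = 46 mm in the tray frame, axis 33 mm over the bench. Empty at the start (notch 3 of this row already holds a stored tube). Axes as the tray.
- short_notch2 (a point): On the axis at mid-length of a tube lying in notch 2 of the tray's short row, y = 0 mm in the tray frame, axis 33 mm over the bench. Empty at the start (notch 3 of this row already holds a stored tube). Axes as the tray.
- temp_logger: Temperature logger: plain steel rod without a cap, 80 mm long, 20 mm diameter, 70 g, lying along x in one of the rocker's four notches among the tubes. Origin at its middle. It stays there.
- stored_long: A 150 mm tube like the others, already lying in notch 1 (tray +y side) of the long row, cap towards the robot. To be left alone.
- stored_short: A 110 mm tube like the others, already lying in notch 3 (tray -y side) of the short row, cap towards the robot. To be left alone.
- oil_bottle: Amber bottle, 34 mm diameter, 75 mm tall, standing between rocker and tray. Origin under its centre. Leave alone.
- tally_counter: Round steel hand counter, 50 mm diameter, 37 mm tall, standing between rocker and tray. Origin under its centre. Leave alone.
- beaker: Glass beaker, 72 mm diameter, 95 mm tall, behind the counter, between rocker and tray. Origin under its centre. Leave alone.

How it is judged:
On the way:
1. the bar lies released in the parking brackets while all three tubes still lie in the rocker (x of bar in the frame of rocker between 0.096 and 0.104 m and y of bar in the frame of rocker between -0.008 and 0.008 m and z of bar in the frame of rocker between 0.1472 and 0.1532 m and angle between bar's own z axis and vertical below 0.12 rad and linear speed of bar below 0.02 m/s and contact force between the fingers and bar below 0.05 N and z of long_a in the frame of rocker between 0.1251 and 0.1331 m and x of long_a in the frame of rocker between -0.03 and 0.03 m and y of long_a in the frame of rocker between -0.08 and 0.08 m and z of long_b in the frame of rocker between 0.1251 and 0.1331 m and x of long_b in the frame of rocker between -0.03 and 0.03 m and y of long_b in the frame of rocker between -0.08 and 0.08 m and z of short in the frame of rocker between 0.1251 and 0.1331 m and x of short in the frame of rocker between -0.03 and 0.03 m and y of short in the frame of rocker between -0.08 and 0.08 m), for 0.2 s.
At the end, for the whole second after the job is handed in: Bar at rest, released, in the parking brackets (4 mm across, 3 mm in height, 8 mm along). Long tubes in notches of the long row, short tube in the short row: axis within 3 mm of seated height, 9 mm of row centre, 0.1 rad of tray x, caps to tray -x, released, at rest (x of bar in the frame of rocker between 0.096 and 0.104 m and y of bar in the frame of rocker between -0.008 and 0.008 m and z of bar in the frame of rocker between 0.1472 and 0.1532 m and angle between bar's own z axis and vertical below 0.12 rad and linear speed of each of bar, long_a, long_b, short below 0.02 m/s and x of long_a in the frame of tray between -0.074 and -0.056 m and z of long_a in the frame of tray between 0.0301 and 0.0361 m and angle between the x axis of each of long_a, long_b, short and the x axis of tray, either way round below 0.1 rad and y of long_a in the frame of tray between -0.06 and 0.06 m and x of each of long_a_cap, long_b_cap in the frame of tray below -0.095 m and contact force between the fingers and long_a below 0.05 N and x of long_b in the frame of tray between -0.074 and -0.056 m and z of long_b in the frame of tray between 0.0301 and 0.0361 m and y of long_b in the frame of tray between -0.06 and 0.06 m and contact force between the fingers and long_b below 0.05 N and x of short in the frame of tray between 0.076 and 0.094 m and z of short in the frame of tray between 0.0301 and 0.0361 m and y of short in the frame of tray between -0.06 and 0.06 m and x of short_cap in the frame of tray below 0.055 m and contact force between the fingers and short below 0.05 N and contact force between the fingers and bar below 0.05 N); the robot touches nothing.
It fails at once if a bystander is knocked or shifted: the oil bottle, tally counter or beaker by more than 20 mm, a tube already stored in the tray or the temperature logger by more than 12 mm (distance of any of oil_bottle, tally_counter, beaker from where it was at the start of the episode above 0.02 m or distance of any of stored_long, stored_short, temp_logger from where it was at the start of the episode above 0.012 m).
It fails at once if a tube is dropped: it moves faster than 0.6 m/s while no finger touches it (a fall of about 18 mm) ((linear speed of long_a above 0.6 m/s and contact force between the fingers and long_a below 0.01 N) or (linear speed of long_b above 0.6 m/s and contact force between the fingers and long_b below 0.01 N) or (linear speed of short above 0.6 m/s and contact force between the fingers and short below 0.01 N)).
It fails at once if the bar is dropped: it moves faster than 0.6 m/s while no finger touches it (linear speed of bar above 0.6 m/s and contact force between the fingers and bar below 0.01 N).
It also fails if it takes over 70 s, if anything falls off the work surface, if the arm or the gripper's body presses on something with over 40 N, if the wrist force passes 120 N, or if a joint passes its speed limit or range.

### The arm

A 6-joint arm with a two-finger parallel gripper is mounted at the origin on the work surface. World frame = base frame: x ahead of the robot, y to its left, z up, the work surface at z = 0. Lengths are in m, angles in rad, forces in N, time in s.
With the tool pointing down it reaches from about 0.275 to 0.825 m from the base axis. Payload 4.9 kg.
Tool frame: the origin (TCP) lies between the finger pads; the fingertips stand 8 mm ahead of it and the grasp point (between the pads) lies 11 mm behind it (env.nose_length is the distance from the TCP to the fingertips, in m); z points along the fingers, y is the line along which they close (so a half turn about z gives the same grasp; the last joint's range is limited). The gripper opens to 85 mm and grips with 20 to 120 N. Pads are 22 mm wide; open, the fingers measure 114 mm over their backs; the gripper's body (76 mm by 85 mm) begins 54 mm behind the grasp point. The pads swing forward as they close: fully open they stand 13 mm farther back than shut.
Start: joints at [1.127, 0.326, -0.193, 1.052, 0, 1.437], TCP at [0.168, 0.524, 0.239] pointing down, gripper open.
Joint ranges: [-2.65, 2.65], [-0.97, 1.79], [-1.3, 1.35], [-1.93, 2.1], [-1.47, 1.37], [-3.14, 3.14]. Speed limits (rad/s): [2.57, 2.57, 3.14, 3.14, 3.14, 3.14].

### API

Orientations are given as [roll, pitch, yaw] about the fixed x, y, z axes, in that order (R = Rz(yaw) Ry(pitch) Rx(roll)).
In Python, from rig import env, optics, close_job gives the robot as it stands.
- The arm moves only by the shell command python3 -m jog 'ROWS' [FORCE]. ROWS is JSON, a list of rows, each a list of 3 entries, a list of its own where there are three numbers: the shift along the tool's x, y, z normalised to -1 to 1, where 1 is 300 mm, then the turn, a rotation vector about the tool's x, y, z normalised to -1 to 1, where 1 is 90 degrees, then the gripper's target within -1 to 1 (shut at 1, half-way at 0, fully open at -1). A call has 1 to 20 rows; each row shifts and turns the commanded pose from where the row before left it, along the tool's axes as they then stand; what a row does not reach is not made up. A row lasts 1/12 s, in which the tool goes at most 41.7 mm and 7.16 degrees, less where a joint would pass 70% of its speed; a pose out of reach is approached as far as the arm can. A call with a number of a shift or a turn outside -1 to 1 is refused whole. A call with a gripper value outside its range is refused whole. The fingers move at their own pace and stop on an object; FORCE is the grip in N (left out, the last holds). Time passes only in rows, so rows that do not move let the fingers close. It gives the time, the measured TCP pose, the force, the opening and the grip force at its end, in the units of the state.
- env.sense(): the state, without advancing time (a new reading comes with each control period).
- optics.read_camera(name): name is "side" or "top"; returns a dict with "image" (400x640x3 uint8, red, green, blue), "fx", "fy", "cx", "cy" (pixels), "eye" and "attitude" of the camera in the world. Camera axes: x right, y up, looking along -z (the intrinsics and any distortion apply to the point x, -y, -z); pixel columns grow to the right and rows downward; lengths in m; the calibration is good to about 2 mm. A picture is of the moment at which its call begins. There is no depth.
- close_job(): hands the job in; it is judged then, once.
The state is a dict: "time_s": time; "joints": joint angles; "joint_vel": joint speeds; "effort": joint torques, N m; "tool_pos": TCP position; "eef_rot": TCP orientation; "force": force on the tool from outside, world axes, zero at the start; "ft_torque": the same for the moment, N m; "grip_width": finger opening in m; "finger_force": force on a finger pad.
Only numpy, scipy, OpenCV 4.12 (cv2) and the standard library are available. Lean on these libraries where they do the work, as an engineer would, in place of code of your own. Each camera call takes 0.05 s, during which the arm holds its last target. There are 200 camera calls.

## Working session

There is one attempt and no reset: what is moved stays moved. The work goes in short steps, Python scripts to look and compute and a shell command to move; the robot and the scene stay as the last step left them, time stands still between calls to the robot, and variables do not carry over. Pictures are saved under pics/ and viewed, at most 10 in all, crops included, and the job is handed in when it is done.

```bash
ls; mkdir -p pics
python3 - <<'E'
from rig import env, optics
import cv2
for n in ("top","side"):
    d=optics.read_camera(n)
    print({k:v for k,v in d.items() if k!="image"})
    cv2.imwrite(f"pics/{n}0.png",d["image"][:,:,::-1])
print(env.sense(), env.nose_length)
E
```

```text
pics
{'fx': 458.90492410052906, 'fy': 458.90492410052906, 'cx': 323.24419996863804, 'cy': 205.68964000510283, 'eye': array([ 0.38612996, -0.00295073,  1.34009027]), 'attitude': array([ 0.12654957, -0.01251254, -1.59698245])}
{'fx': 441.13583558989956, 'fy': 441.13583558989956, 'cx': 309.6149113647787, 'cy': 199.23686091986377, 'eye': array([ 0.29827164, -0.74677462,  0.80036127]), 'attitude': array([ 0.84157697, -0.01944884, -0.30125552])}
{'time_s': 0.1, 'joints': array([ 1.12677596e+00,  3.26882618e-01, -1.93475231e-01,  1.05198475e+00,
       -2.83498571e-06,  1.43657812e+00]), 'joint_vel': array([ 1.47300104e-05, -3.11149824e-03,  3.51714703e-03,  1.86302429e-03,
        1.21543748e-03,  1.04976605e-03]), 'effort': array([ 1.14377017e-03, -4.44238436e+01,  2.63038641e+01,  7.82213960e-03,
       -1.15214743e-04,  1.54239365e-05]), 'tool_pos': array([0.16746199, 0.52336264, 0.2385764 ]), 'eef_rot': array([-3.14005991e+00, -2.04105375e-04,  2.83179035e+00]), 'force': array([-0.53991913,  0.70516253,  0.52704518]), 'ft_torque': array([-0.04593269, -0.00980471, -0.06009137]), 'finger_force': 0.0, 'grip_width': 0.08561625222588272} 0.008
```

View pics/top0.png

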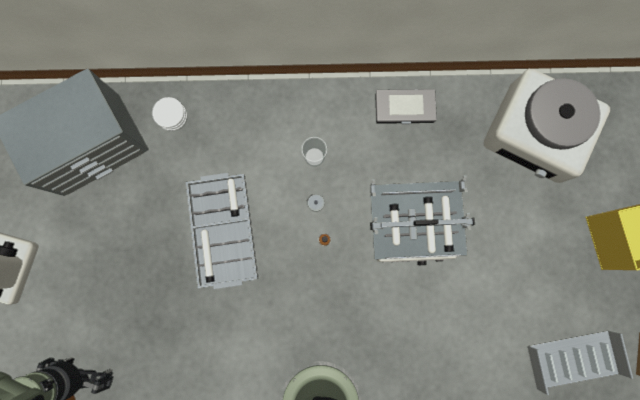

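View pics/side0.png

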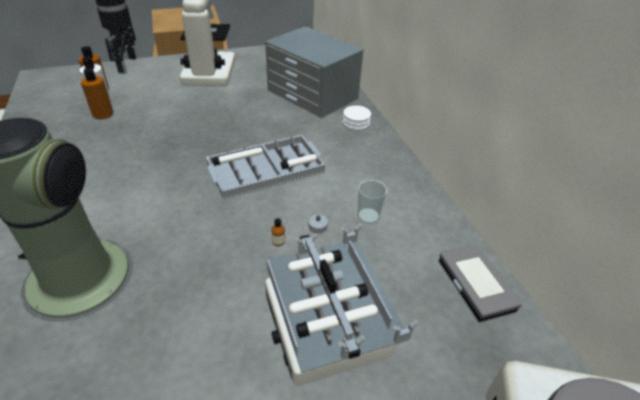

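The top view (x up, y left) shows the rocker right around (420,223) and the tray left around (223,232). The short tube is at column 395 with its cap up. There are long tubes at 430 (cap up) and 447 (cap down), and the grey logger is near 412. I'll enlarge both.

```bash
cat > h.py <<'E'
import numpy as np, cv2
from scipy.spatial.transform import Rotation as Ro
from rig import env, optics
def cam(n):
    d=optics.read_camera(n); d["R"]=Ro.from_euler("xyz",d["attitude"]).as_matrix(); return d
def ray(d,u,v):
    r=np.array([(u-d["cx"])/d["fx"],-(v-d["cy"])/d["fy"],-1.]); return d["R"]@r
def onz(d,u,v,z):
    r=ray(d,u,v); e=d["eye"]; return e+r*(z-e[2])/r[2]
def proj(d,p):
    q=d["R"].T@(np.asarray(p,float)-d["eye"]); return np.array([d["cx"]-d["fx"]*q[0]/q[2], d["cy"]+d["fy"]*q[1]/q[2]])
E
python3 - <<'E'
from h import *
d=cam("top"); im=d["image"][:,:,::-1]
a=cv2.resize(im[170:275,360:485],None,fx=6,fy=5.7,interpolation=cv2.INTER_CUBIC)
a=cv2.resize(im[170:270,360:485],None,fx=6,fy=6,interpolation=cv2.INTER_CUBIC);cv2.imwrite("pics/rk.png",a)
b=cv2.resize(im[170:294,170:280],None,fx=4.8,fy=4.8,interpolation=cv2.INTER_CUBIC);cv2.imwrite("pics/tr.png",b)
E
```

```text
(no output)
```

View pics/rk.png

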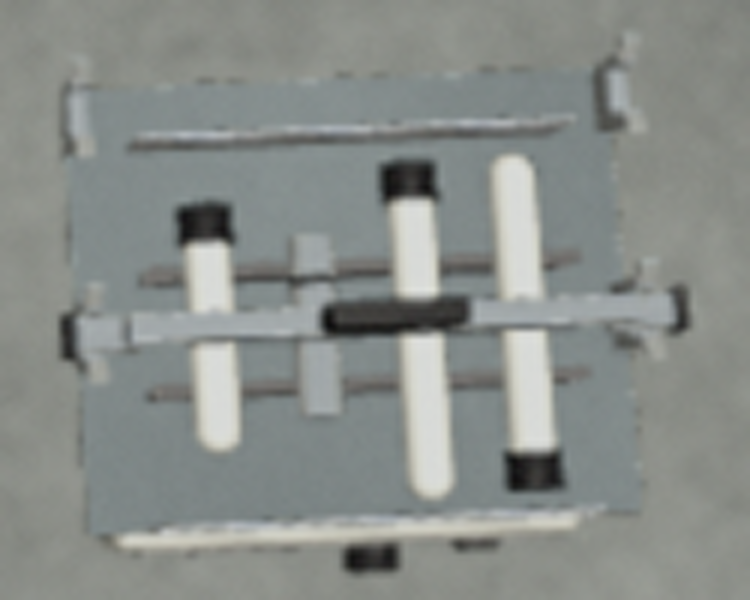

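View pics/tr.png

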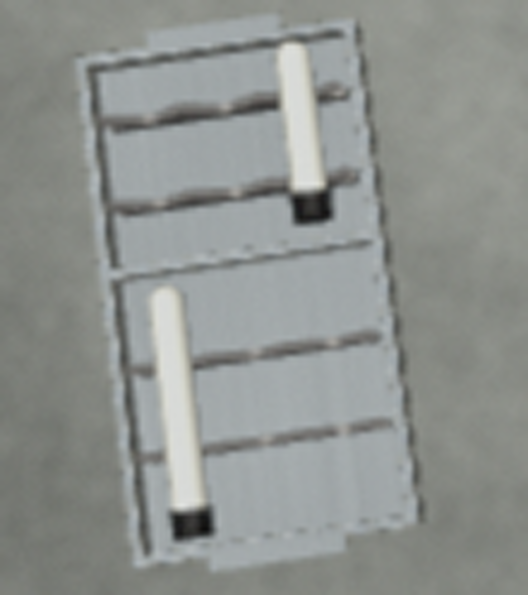

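The crop shows, left to right in crop pixels: short tube (cap up, 204–219), logger (315), long tube with cap up (408–433), and long tube with cap down (512–535). The bar grip is at (396,314) and the parking brackets are at (78,115) and (618,92). In the tray crop the rim corners are (78,60), (355,22), (420,520) and (138,565). The free notches are to the right in the long row and to the left in the short row.

```bash
cat > meas.py <<'E'
from h import *
d=cam("top"); im=d["image"].astype(int)
def white(x0,x1,y0,y1):
    m=((im.min(2)>185)).astype(np.uint8); k=np.zeros_like(m); k[y0:y1,x0:x1]=m[y0:y1,x0:x1]
    k=cv2.morphologyEx(k,cv2.MORPH_OPEN,np.ones((3,3),np.uint8))
    n,l,s,c=cv2.connectedComponentsWithStats(k); out=[]
    for i in range(1,n):
        if s[i,4]>25: out.append((s[i],np.argwhere(l==i)[:,::-1].astype(np.float32)))
    return out
def line(pts,z):
    vx,vy,x,y=cv2.fitLine(pts,cv2.DIST_L2,0,.01,.01).ravel()
    a=onz(d,x-vx*10,y-vy*10,z); b=onz(d,x+vx*10,y+vy*10,z); 
    if a[0]>b[0]: a,b=b,a
    return a,b,np.arctan2(b[1]-a[1],b[0]-a[0])
E
python3 - <<'E'
from meas import *
np.set_printoptions(precision=4,suppress=True)
for s,p in white(375,470,185,254): print("rk",s,p.mean(0), onz(d,*p.mean(0),.134))
for s,p in white(180,260,170,290): a,b,y=line(p,.036);print("tr",s,p.mean(0),(a+b)/2,y)
u=lambda c,k,x0:( (c[0]+.5)/k-.5+x0,(c[1]+.5)/k-.5+170)
for c,z in [((396,314),.184),((204,206),.129),((219,450),.129),((408,162),.129),((433,497),.129),((512,155),.129),((535,490),.129),((66,337),.13),((687,308),.13),((78,120),.146),((618,92),.146)]: print(c,onz(d,*u(c,6,360),z))
C=np.array([onz(d,*u(c,4.8,170),.03) for c in [(78,60),(355,22),(420,520),(138,565)]]);print(C,C.mean(0))
print(np.linalg.norm(np.diff(C[[0,1,2,3,0]],axis=0),axis=1))
for c,z in [((293,42),.035),((313,222),.035),((166,287),.035),((192,538),.035)]: print("st",onz(d,*u(c,4.8,170),z))
E
```

```text
rk [443 196   7  23 133] [445.9474 207.391 ] [ 0.5266 -0.3479  0.134 ]
rk [426 204   7  15  90] [428.9667 211.    ] [ 0.518  -0.3021  0.134 ]
rk [392 211   6  11  65] [394.4615 216.0769] [ 0.5068 -0.2098  0.134 ]
rk [445 225   7  20 118] [448.0508 234.4068] [ 0.4547 -0.3492  0.134 ]
rk [428 226   7  26 153] [431.0131 238.3399] [ 0.4455 -0.3035  0.134 ]
rk [393 228   7  16  95] [395.779  235.4211] [ 0.4556 -0.2109  0.134 ]
tr [228 179   9  30 163] [231.7853 193.7791] [0.5925 0.2377 0.036 ] 0.1258833819294357
tr [202 230  10  46 251] [206.0558 252.8964] [0.4257 0.3102 0.036 ] 0.11707748306989456
(396, 314) [ 0.485  -0.2796  0.184 ]
(204, 206) [ 0.5399 -0.2098  0.129 ]
(219, 450) [ 0.4317 -0.2115  0.129 ]
(408, 162) [ 0.5575 -0.3018  0.129 ]
(433, 497) [ 0.4087 -0.3047  0.129 ]
(512, 155) [ 0.5595 -0.3485  0.129 ]
(535, 490) [ 0.4106 -0.3498  0.129 ]
(66, 337) [ 0.4831 -0.146   0.13  ]
(687, 308) [ 0.489  -0.4219  0.13  ]
(78, 120) [ 0.5772 -0.1531  0.146 ]
(618, 92) [ 0.584  -0.3923  0.146 ]
[[0.6307 0.3709 0.03  ]
 [0.65   0.2047 0.03  ]
 [0.3519 0.1679 0.03  ]
 [0.3302 0.3326 0.03  ]] [0.4907 0.269  0.03  ]
[0.1674 0.3004 0.1661 0.3029]
st [0.6376 0.2411 0.035 ]
st [0.5287 0.2293 0.035 ]
st [0.4922 0.3161 0.035 ]
st [0.3451 0.3    0.035 ]
```

```bash
cat > go.py <<'E'
# usage: go.py x y z yaw : turn (units about tool z) first, then shifts in the turned tool axes
import sys; from h import *
x,y,z,w=map(float,sys.argv[1:5]); s=env.sense(); R=Ro.from_euler("xyz",s["eef_rot"])
T=Ro.from_euler("xyz",[np.pi,0,w]); rv=(R.inv()*T).as_rotvec()
e=np.array([x,y,z])-s["tool_pos"]
print("pos",s["tool_pos"].round(4),"rpy",s["eef_rot"].round(3),"q6",s["joints"][5].round(2))
print("turn",(rv/(np.pi/2)).round(4),"shift after turn",(T.inv().apply(e)/.3).round(4),"shift before turn",(R.inv().apply(e)/.3).round(4))
E
python3 go.py .485 -.280 .24 1.591
```

```text
pos [0.1675 0.5235 0.2388] rpy [-3.141 -0.     2.832] q6 1.44
turn [-7.000e-04  4.000e-04  7.899e-01] shift after turn [-2.6992  1.0039 -0.0041] shift before turn [-1.8244e+00 -2.2282e+00 -1.9000e-03]
```

```bash
python3 -m jog '[[[-0.076,-0.093,0],[0,0,0],-1],[[-0.076,-0.093,0],[0,0,0],-1],[[-0.076,-0.093,0],[0,0,0],-1],[[-0.076,-0.093,0],[0,0,0],-1],[[-0.076,-0.093,0],[0,0,0],-1],[[-0.076,-0.093,0],[0,0,0],-1],[[-0.076,-0.093,0],[0,0,0],-1],[[-0.076,-0.093,0],[0,0,0],-1],[[-0.076,-0.093,0],[0,0,0],-1],[[-0.076,-0.093,0],[0,0,0],-1],[[-0.076,-0.093,0],[0,0,0],-1],[[-0.076,-0.093,0],[0,0,0],-1],[[-0.076,-0.093,0],[0,0,0],-1],[[-0.076,-0.093,0],[0,0,0],-1],[[-0.076,-0.093,0],[0,0,0],-1],[[-0.076,-0.093,0],[0,0,0],-1],[[-0.076,-0.093,0],[0,0,0],-1],[[-0.076,-0.093,0],[0,0,0],-1]]' 40
python3 -m jog '[[[0,0,0],[0,0,0.072],-0.2],[[0,0,0],[0,0,0.072],-0.2],[[0,0,0],[0,0,0.072],-0.2],[[0,0,0],[0,0,0.072],-0.2],[[0,0,0],[0,0,0.072],-0.2],[[0,0,0],[0,0,0.072],-0.2],[[0,0,0],[0,0,0.072],-0.2],[[0,0,0],[0,0,0.072],-0.2],[[0,0,0],[0,0,0.072],-0.2],[[0,0,0],[0,0,0.072],-0.2],[[0,0,0],[0,0,0.072],-0.2],[[0,0,0],[0,0,0],-0.2],[[0,0,0],[0,0,0],-0.2]]'
python3 go.py .485 -.280 .163 1.591
```

```text
time_s: 1.7
tool_pos: [0.4056, -0.0815, 0.2393]
eef_rot: [3.141, 0.0, 2.831]
force: [-0.1, 1.3, -0.1]
grip_width: 0.0855
finger_force: 0.0
time_s: 2.78
tool_pos: [0.4053, -0.0795, 0.2392]
eef_rot: [-3.141, -0.0, 1.591]
force: [-0.5, -0.4, -0.8]
grip_width: 0.0512
finger_force: 0.0
pos [ 0.4053 -0.0795  0.2392] rpy [-3.141 -0.     1.591] q6 1.18
turn [-0.0001 -0.     -0.0003] shift after turn [-0.6735  0.252   0.2541] shift before turn [-0.6734  0.2523  0.254 ]
```

```bash
python3 -m jog '[[[-0.112,0.042,0],[0,0,0],-0.2],[[-0.112,0.042,0],[0,0,0],-0.2],[[-0.112,0.042,0],[0,0,0],-0.2],[[-0.112,0.042,0],[0,0,0],-0.2],[[-0.112,0.042,0],[0,0,0],-0.2],[[-0.112,0.042,0],[0,0,0],-0.2],[[0,0,0],[0,0,0],-0.2],[[0,0,0.05],[0,0,0],-0.2],[[0,0,0.05],[0,0,0],-0.2],[[0,0,0],[0,0,0],-0.2]]' 30
python3 go.py .485 -.280 .163 1.591
python3 - <<'E'
from h import *
for n,(a,b,c,e) in (("top",(170,270,360,485)),("side",(210,380,250,430))):
    d=cam(n); cv2.imwrite(f"pics/{n}1.png",cv2.resize(d["image"][a:b,c:e,::-1],None,fx=4.2,fy=4.2,interpolation=cv2.INTER_CUBIC)[:600])
a=cv2.imread("pics/top1.png");b=cv2.imread("pics/side1.png");b=cv2.resize(b,None,fx=.58,fy=.58)
m=np.zeros((max(len(a),len(b)),min(800,a.shape[1]+b.shape[1]),3),np.uint8);m[:len(a),:a.shape[1]]=a;w=m.shape[1]-a.shape[1];m[:len(b),a.shape[1]:]=b[:,:w];cv2.imwrite("pics/both1.png",m)
E
```

```text
time_s: 3.62
tool_pos: [0.4828, -0.2787, 0.2063]
eef_rot: [-3.137, -0.003, 1.589]
force: [-1.1, 0.5, -0.5]
grip_width: 0.0514
finger_force: 0.0
pos [ 0.4828 -0.2787  0.2063] rpy [-3.137e+00 -3.000e-03  1.589e+00] q6 0.9
turn [-0.0026 -0.0022 -0.001 ] shift after turn [-0.0045  0.0074  0.1444] shift before turn [-0.005   0.008   0.1443]
```

View pics/both1.png

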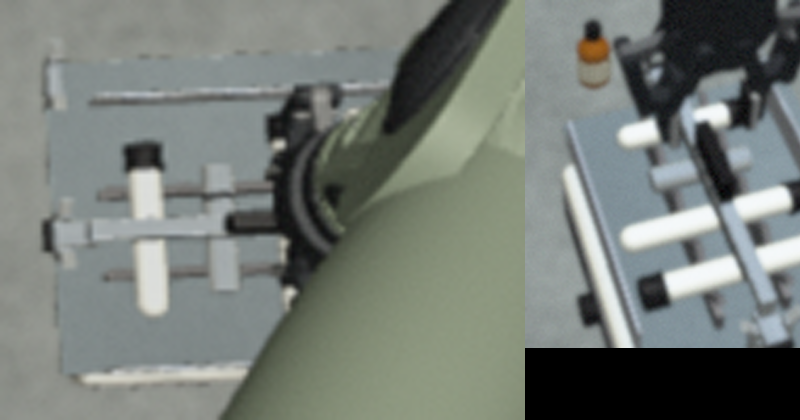

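The hand straddles the black grip in both views, so I descend.

```bash
python3 -m jog '[[[0,0.003,0.03],[0,0,0],-0.2],[[0,0,0.03],[0,0,0],-0.2],[[0,0,0.03],[0,0,0],-0.2],[[0,0,0.03],[0,0,0],-0.2],[[0,0,0.02],[0,0,0],-0.2],[[0,0,0],[0,0,0],-0.2],[[0,0,0],[0,0,0],-0.2]]' 30
python3 go.py .485 -.280 .163 1.591
```

```text
time_s: 4.3
tool_pos: [0.4851, -0.2796, 0.1667]
eef_rot: [-3.141, -0.001, 1.588]
force: [-0.3, 0.1, -0.4]
grip_width: 0.0515
finger_force: 0.0
pos [ 0.4851 -0.2796  0.1667] rpy [-3.141e+00 -1.000e-03  1.588e+00] q6 0.9
turn [-0.0005 -0.0005 -0.0021] shift after turn [-0.0013 -0.0002  0.0125] shift before turn [-0.0013 -0.0002  0.0125]
```

```bash
python3 -m jog '[[[0,0,0.012],[0,0,0],-0.2],[[0,0,0],[0,0,0],0.2],[[0,0,0],[0,0,0],0.5],[[0,0,0],[0,0,0],0.7],[[0,0,0],[0,0,0],0.9],[[0,0,0],[0,0,0],0.9],[[0,0,0],[0,0,0],0.9],[[0,0,0],[0,0,0],0.9]]' 30
```

```text
time_s: 4.97
tool_pos: [0.4855, -0.28, 0.1639]
eef_rot: [3.141, 0.0, 1.588]
force: [0.4, -0.1, 0.8]
grip_width: 0.011
finger_force: 36.9
```

```bash
python3 -m jog '[[[0,0,-0.02],[0,0,0],0.9],[[0,0,-0.03],[0,0,0],0.9],[[0,0,-0.04],[0,0,0],0.9],[[0,0,-0.04],[0,0,0],0.9],[[0,0,-0.02],[0,0,0],0.9],[[0,0,0],[0,0,0],0.9],[[0,0.03,0],[0,0,0],0.9],[[0,0.06,0],[0,0,0],0.9],[[0,0.06,0],[0,0,0],0.9],[[0,0.06,0],[0,0,0],0.9],[[0,0.06,0],[0,0,0],0.9],[[0,0.045,0],[0,0,0],0.9],[[0,0.018,0],[0,0,0],0.9],[[0,0,0],[0,0,0],0.9],[[0,0,0],[0,0,0],0.9],[[0,0,0],[0,0,0],0.9]]'
python3 go.py .585 -.278 .1639 1.588
python3 - <<'E'
from h import *
d=cam("side"); cv2.imwrite("pics/s2.png",cv2.resize(d["image"][190:380,250:430,::-1],None,fx=3.1,fy=3.1,interpolation=cv2.INTER_CUBIC))
E
```

```text
time_s: 6.3
tool_pos: [0.5843, -0.2779, 0.2082]
eef_rot: [-3.14, -0.001, 1.587]
force: [1.1, -0.3, -2.0]
grip_width: 0.0111
finger_force: 36.4
pos [ 0.5843 -0.2779  0.2082] rpy [-3.140e+00 -1.000e-03  1.587e+00] q6 1.0
turn [-0.0009 -0.0004 -0.0003] shift after turn [-0.0002  0.0022  0.1477] shift before turn [-0.0003  0.0024  0.1477]
```

View pics/s2.png

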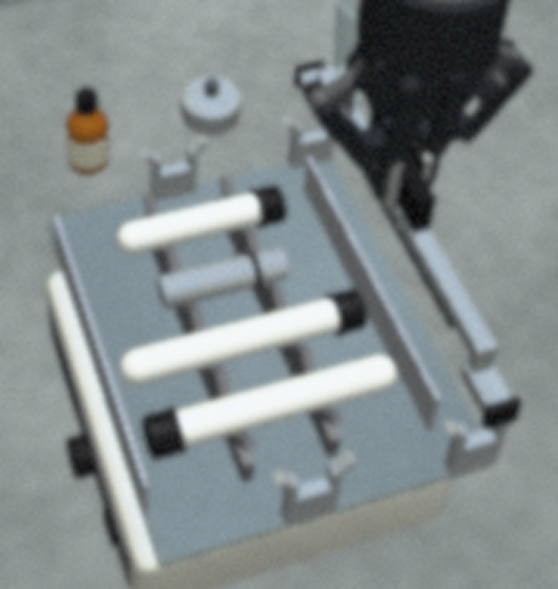

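The bar hangs level over the parking brackets (front tab at crop (495,405), bracket at (475,447)). The tubes and logger have not moved. I lower it.

```bash
python3 -m jog '[[[0,0,0.02],[0,0,0],0.9],[[0,0,0.03],[0,0,0],0.9],[[0,0,0.025],[0,0,0],0.9],[[0,0,0.02],[0,0,0],0.9],[[0,0,0.015],[0,0,0],0.9],[[0,0,0.015],[0,0,0],0.9],[[0,0,0.01],[0,0,0],0.9],[[0,0,0.008],[0,0,0],0.9],[[0,0,0],[0,0,0],0.9],[[0,0,0],[0,0,0],0.9]]'
python3 go.py .585 -.278 .1639 1.588
```

```text
time_s: 7.18
tool_pos: [0.5851, -0.278, 0.1654]
eef_rot: [-3.141, -0.0, 1.588]
force: [1.5, 0.1, -3.0]
grip_width: 0.0114
finger_force: 36.4
pos [ 0.5851 -0.278   0.1654] rpy [-3.141 -0.     1.588] q6 1.0
turn [-0.0002 -0.0002 -0.0001] shift after turn [ 0.0001 -0.0005  0.0051] shift before turn [ 0.0001 -0.0005  0.0051]
```

```bash
python3 -m jog '[[[0,0,0.004],[0,0,0],0.9],[[0,0,0.003],[0,0,0],0.9],[[0,0,0],[0,0,0],0.9],[[0,0,0],[0,0,0],0.9],[[0,0,0],[0,0,0],0.9]]'
python3 go.py .585 -.278 .1639 1.588
```

```text
time_s: 7.6
tool_pos: [0.5852, -0.2782, 0.1639]
eef_rot: [3.142, 0.0, 1.588]
force: [-0.6, 0.9, -0.1]
grip_width: 0.0116
finger_force: 36.7
pos [ 0.5852 -0.2782  0.1639] rpy [3.142 0.    1.588] q6 1.0
turn [ 0.0001  0.0002 -0.0002] shift after turn [ 0.0007 -0.0006  0.0002] shift before turn [ 0.0007 -0.0006  0.0002]
```

```bash
python3 -m jog '[[[0,0,0],[0,0,0],0.6],[[0,0,0],[0,0,0],0.3],[[0,0,0],[0,0,0],0],[[0,0,0],[0,0,0],-0.1],[[0,0,0],[0,0,0],-0.1],[[0,0,-0.04],[0,0,0],-0.1],[[0,0,-0.08],[0,0,0],-0.1],[[0,0,-0.09],[0,0,0],-0.1],[[0,0,-0.07],[0,0,0],-0.1],[[0,-0.08,0],[0,0,-0.07],-0.1],[[0,0,0],[0,0,-0.07],0.1],[[0,0,0],[0,0,-0.07],0.25],[[0,0,0],[0,0,-0.07],0.25],[[0,0,0],[0,0,-0.07],0.25],[[0,0,0],[0,0,-0.07],0.25],[[0,0,0],[0,0,-0.07],0.25],[[0,0,0],[0,0,-0.07],0.25],[[0,0,0],[0,0,-0.07],0.25],[[0,0,0],[0,0,-0.07],0.25]]'
python3 -m jog '[[[0,0,0],[0,0,-0.07],0.25],[[0,0,0],[0,0,-0.07],0.25],[[0,0,0],[0,0,-0.07],0.25],[[0,0,0],[0,0,-0.07],0.25],[[0,0,0],[0,0,-0.02],0.25],[[0,0,0],[0,0,0],0.25]]'
python3 go.py .485 -.3492 .22 3.16
python3 - <<'E'
from h import *
d=cam("side"); cv2.imwrite("pics/s3.png",cv2.resize(d["image"][190:380,250:430,::-1],None,fx=3.1,fy=3.1,interpolation=cv2.INTER_CUBIC))
E
```

```text
time_s: 9.18
tool_pos: [0.5612, -0.2786, 0.2477]
eef_rot: [3.142, 0.0, 2.693]
force: [0.0, -0.3, 0.3]
grip_width: 0.032
finger_force: 0.0
time_s: 9.68
tool_pos: [0.5612, -0.2786, 0.2477]
eef_rot: [-3.142, 0.0, -3.124]
force: [-0.6, 0.2, -0.7]
grip_width: 0.0318
finger_force: 0.0
pos [ 0.5612 -0.2786  0.2477] rpy [-3.142  0.    -3.124] q6 -0.6
turn [-0.      0.     -0.0007] shift after turn [ 0.2584 -0.2307  0.0924] shift before turn [ 0.2581 -0.231   0.0924]
```

View pics/s3.png

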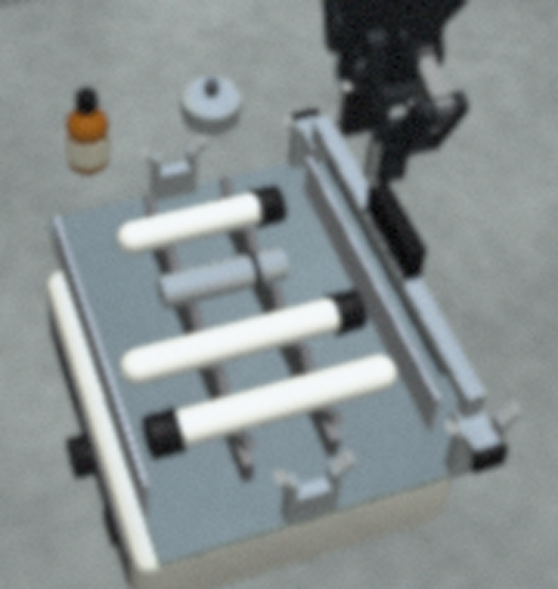

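The bar lies seated in the parking brackets and released, and the tubes have not moved. Next is the first tube (y = -69, cap already towards the robot).

```bash
python3 -m jog '[[[0.065,-0.058,0],[0,0,0],0.25],[[0.065,-0.058,0],[0,0,0],0.25],[[0.065,-0.058,0],[0,0,0],0.25],[[0.063,-0.057,0],[0,0,0],0.25],[[0,0,0],[0,0,0],0.25],[[0,0,0.05],[0,0,0],0.25],[[0,0,0.05],[0,0,0],0.25],[[0,0,0.05],[0,0,0],0.25],[[0,0,0.05],[0,0,0],0.25],[[0,0,0],[0,0,0],0.25],[[0,0,0],[0,0,0],0.25]]'
python3 go.py .485 -.3492 .121 3.16
python3 - <<'E'
from h import *
d=cam("side"); cv2.imwrite("pics/s4.png",cv2.resize(d["image"][190:380,250:430,::-1],None,fx=3.1,fy=3.1,interpolation=cv2.INTER_CUBIC))
E
```

```text
time_s: 10.65
tool_pos: [0.4848, -0.3486, 0.1872]
eef_rot: [3.14, -0.001, -3.125]
force: [0.4, 1.0, 0.6]
grip_width: 0.032
finger_force: 0.0
pos [ 0.4848 -0.3486  0.1872] rpy [ 3.140e+00 -1.000e-03 -3.125e+00] q6 -0.76
turn [ 0.0008 -0.0008 -0.0012] shift after turn [-0.0007 -0.0022  0.2207] shift before turn [-0.001  -0.0024  0.2207]
```

View pics/s4.png

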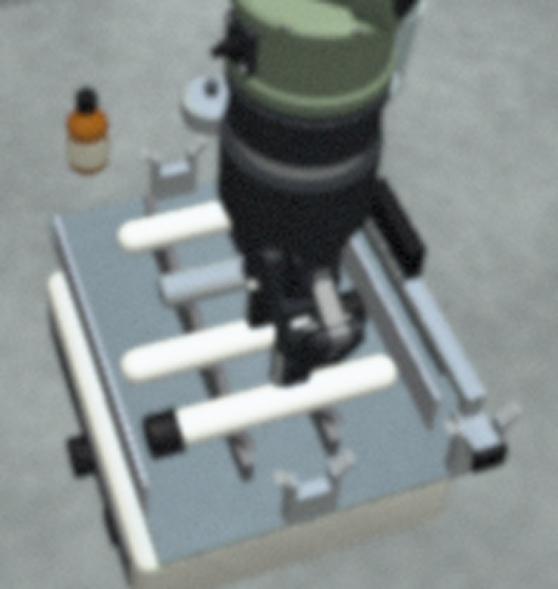

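The fingers hover over the outer long tube at crop (300,370), so I descend and grip.

```bash
python3 -m jog '[[[0,-0.002,0.04],[0,0,0],0.25],[[0,0,0.04],[0,0,0],0.25],[[0,0,0.04],[0,0,0],0.25],[[0,0,0.04],[0,0,0],0.25],[[0,0,0.03],[0,0,0],0.25],[[0,0,0.03],[0,0,0],0.25],[[0,0,0],[0,0,0],0.25],[[0,0,0],[0,0,0],0.4],[[0,0,0],[0,0,0],0.5],[[0,0,0],[0,0,0],0.6],[[0,0,0],[0,0,0],0.7],[[0,0,0],[0,0,0],0.7],[[0,0,0],[0,0,0],0.7]]' 25
python3 go.py .485 -.3492 .121 3.16
```

```text
time_s: 11.78
tool_pos: [0.4852, -0.3485, 0.1223]
eef_rot: [3.139, 0.001, -3.124]
force: [-0.1, 6.3, 3.5]
grip_width: 0.0196
finger_force: 24.4
pos [ 0.4852 -0.3485  0.1223] rpy [ 3.139e+00  1.000e-03 -3.124e+00] q6 -0.77
turn [ 0.0014  0.0005 -0.0005] shift after turn [ 0.0007 -0.0025  0.0045] shift before turn [ 0.0007 -0.0025  0.0045]
```

```bash
python3 -m jog '[[[0,0,-0.02],[0,0,0],0.7],[[0,0,-0.05],[0,0,0],0.7],[[0,0,-0.08],[0,0,0],0.7],[[0,0,-0.08],[0,0,0],0.7],[[0,0,-0.08],[0,0,0],0.7],[[0,0,-0.04],[0,0,0],0.7],[[0,0,0],[0,0,0],0.7],[[0,0,0],[0,0,0],0.7]]'
python3 go.py .432 .2165 .12 3.2616
```

```text
time_s: 12.45
tool_pos: [0.4856, -0.3506, 0.2279]
eef_rot: [-3.139, 0.002, -3.125]
force: [-0.5, -0.6, -1.9]
grip_width: 0.0189
finger_force: 24.5
pos [ 0.4856 -0.3506  0.2279] rpy [-3.139e+00  2.000e-03 -3.125e+00] q6 -0.77
turn [-0.0017  0.0011 -0.0658] shift after turn [-0.0491  1.8983  0.3595] shift before turn [0.1477 1.8941 0.3545]
```

```bash
python3 -m jog '[[[0.004,0.05,0],[0,0,0],0.7],[[0.007,0.09,0],[0,0,0],0.7],[[0.009,0.115,0],[0,0,0],0.7],[[0.009,0.115,0],[0,0,0],0.7],[[0.009,0.115,0],[0,0,0],0.7],[[0.009,0.115,0],[0,0,0],0.7],[[0.009,0.115,0],[0,0,0],0.7],[[0.009,0.115,0],[0,0,0],0.7],[[0.009,0.115,0],[0,0,0],0.7],[[0.009,0.115,0],[0,0,0],0.7],[[0.009,0.115,0],[0,0,0],0.7],[[0.009,0.115,0],[0,0,0],0.7],[[0.009,0.115,0],[0,0,0],0.7],[[0.009,0.115,0],[0,0,0],0.7],[[0.009,0.115,0],[0,0,0],0.7],[[0.009,0.115,0],[0,0,0],0.7],[[0.008,0.1,0],[0,0,0],0.7],[[0.004,0.05,0],[0,0,-0.066],0.7],[[0,0,0],[0,0,0],0.7],[[0,0,0],[0,0,0],0.7]]'
python3 go.py .432 .2165 .08 3.2616
```

```text
time_s: 14.12
tool_pos: [0.4299, 0.2195, 0.2255]
eef_rot: [-3.14, -0.002, -3.021]
force: [1.0, -0.2, -0.2]
grip_width: 0.0186
finger_force: 24.6
pos [0.4299 0.2195 0.2255] rpy [-3.140e+00 -2.000e-03 -3.021e+00] q6 0.2
turn [-0.0008 -0.0012  0.0005] shift after turn [-0.0059 -0.0107  0.485 ] shift before turn [-0.0068 -0.0102  0.485 ]
```

```bash
python3 -m jog '[[[-0.006,-0.01,0.05],[0,0,0],0.7],[[0,0,0.1],[0,0,0],0.7],[[0,0,0.1],[0,0,0],0.7],[[0,0,0.1],[0,0,0],0.7],[[0,0,0.1],[0,0,0],0.7],[[0,0,0.06],[0,0,0],0.7],[[0,0,0.04],[0,0,0],0.7],[[0,0,0.02],[0,0,0],0.7],[[0,0,0],[0,0,0],0.7],[[0,0,0],[0,0,0],0.7]]'
python3 go.py .432 .2165 .027 3.2616
```

```text
time_s: 14.95
tool_pos: [0.433, 0.2158, 0.0558]
eef_rot: [-3.141, -0.0, -3.023]
force: [0.5, -0.1, -0.5]
grip_width: 0.0186
finger_force: 24.6
pos [0.433  0.2158 0.0558] rpy [-3.141 -0.    -3.023] q6 0.19
turn [-0.0002 -0.0002 -0.0009] shift after turn [0.003  0.0026 0.0959] shift before turn [0.003  0.0026 0.0959]
```

```bash
python3 -m jog '[[[0.003,0.003,0.02],[0,0,0],0.7],[[0,0,0.02],[0,0,0],0.7],[[0,0,0.015],[0,0,0],0.7],[[0,0,0.012],[0,0,0],0.7],[[0,0,0.01],[0,0,0],0.7],[[0,0,0],[0,0,0],0.7],[[0,0,0],[0,0,0],0.7],[[0,0,0],[0,0,0],0.7]]'
python3 go.py .432 .2165 .026 3.2616
```

```text
time_s: 15.62
tool_pos: [0.4319, 0.2175, 0.0326]
eef_rot: [-3.142, 0.0, -3.021]
force: [-0.6, 0.5, -0.1]
grip_width: 0.0189
finger_force: 24.6
pos [0.4319 0.2175 0.0326] rpy [-3.142  0.    -3.021] q6 0.19
turn [-0.      0.0001  0.0004] shift after turn [ 0.     -0.0034  0.0221] shift before turn [ 0.     -0.0034  0.0221]
```

```bash
python3 -m jog '[[[0,-0.003,0.008],[0,0,0],0.7],[[0,0,0.006],[0,0,0],0.7],[[0,0,0],[0,0,0],0.7],[[0,0,0],[0,0,0],0.7],[[0,0,0],[0,0,0],0.7]]'
python3 -m jog '[[[0,0,0.005],[0,0,0],0.7],[[0,0,0],[0,0,0],0.7],[[0,0,0],[0,0,0],0.7],[[0,0,0],[0,0,0],0.7]]'
python3 go.py .432 .2165 .026 3.2616
```

```text
time_s: 16.03
tool_pos: [0.4319, 0.2165, 0.0284]
eef_rot: [-3.142, -0.0, -3.021]
force: [0.8, -0.4, -0.2]
grip_width: 0.019
finger_force: 24.6
time_s: 16.37
tool_pos: [0.4322, 0.2168, 0.027]
eef_rot: [3.141, 0.001, -3.021]
force: [-0.7, 1.2, 1.4]
grip_width: 0.019
finger_force: 24.7
pos [0.4322 0.2168 0.027 ] rpy [ 3.141e+00  1.000e-03 -3.021e+00] q6 0.19
turn [0.0004 0.0003 0.0005] shift after turn [ 0.0007 -0.001   0.0034] shift before turn [ 0.0007 -0.001   0.0034]
```

```bash
python3 -m jog '[[[0,0,0.002],[0,0,0],0.6],[[0,0,0],[0,0,0],0.5],[[0,0,0],[0,0,0],0.4],[[0,0,0],[0,0,0],0.3],[[0,0,0],[0,0,0],0.3],[[0,0,-0.04],[0,0,0],0.3],[[0,0,-0.08],[0,0,0],0.3],[[0,0,-0.1],[0,0,0],0.3],[[0,0,-0.12],[0,0,0],0.3],[[0,0,-0.12],[0,0,0],0.3],[[0,0,-0.1],[0,0,0],0.25],[[0,0,-0.06],[0,0,0],0.25],[[0,0,0],[0,0,0],0.25]]'
python3 go.py .4831 -.3025 .225 3.16
```

```text
time_s: 17.45
tool_pos: [0.4343, 0.2172, 0.2165]
eef_rot: [3.14, 0.007, -3.021]
force: [0.5, 0.4, 0.2]
grip_width: 0.0324
finger_force: 0.0
pos [0.4343 0.2172 0.2165] rpy [ 3.14   0.007 -3.021] q6 0.19
turn [0.0009 0.0046 0.065 ] shift after turn [-0.1306 -1.7351 -0.0284] shift before turn [ 0.0468 -1.7393 -0.0306]
```

```bash
python3 -m jog '[[[0.001,-0.05,-0.01],[0,0,0],0.25],[[0.003,-0.09,-0.01],[0,0,0],0.25],[[0.003,-0.115,-0.01],[0,0,0],0.25],[[0.003,-0.115,0],[0,0,0],0.25],[[0.003,-0.115,0],[0,0,0],0.25],[[0.003,-0.115,0],[0,0,0],0.25],[[0.003,-0.115,0],[0,0,0],0.25],[[0.003,-0.115,0],[0,0,0],0.25],[[0.003,-0.115,0],[0,0,0],0.25],[[0.003,-0.115,0],[0,0,0],0.25],[[0.003,-0.115,0],[0,0,0],0.25],[[0.003,-0.115,0],[0,0,0],0.25],[[0.003,-0.115,0],[0,0,0],0.25],[[0.003,-0.115,0],[0,0,0],0.25],[[0.003,-0.115,0],[0,0,0],0.25],[[0.003,-0.09,0],[0,0,0],0.25],[[0.002,-0.015,0],[0,0,0.065],0.25],[[0,0,0],[0,0,0],0.25],[[0,0,0],[0,0,0],0.25]]'
python3 go.py .4831 -.3023 .121 3.16
```

```text
time_s: 19.03
tool_pos: [0.4796, -0.3031, 0.2199]
eef_rot: [3.14, -0.002, -3.122]
force: [-0.6, 0.2, -0.7]
grip_width: 0.0321
finger_force: 0.0
pos [ 0.4796 -0.3031  0.2199] rpy [ 3.140e+00 -2.000e-03 -3.122e+00] q6 -0.71
turn [ 0.0012 -0.0012  0.0009] shift after turn [-0.0116  0.0024  0.3298] shift before turn [-0.0122  0.0018  0.3298]
```

```bash
python3 -m jog '[[[-0.011,0.002,0.05],[0,0,0],0.25],[[0,0,0.05],[0,0,0],0.25],[[0,0,0.05],[0,0,0],0.25],[[0,0,0.05],[0,0,0],0.25],[[0,0,0.04],[0,0,0],0.25],[[0,0,0.035],[0,0,0],0.25],[[0,0,0.03],[0,0,0],0.25],[[0,0,0.025],[0,0,0],0.25],[[0,0,0],[0,0,0],0.25],[[0,0,0],[0,0,0],0.25],[[0,0,0],[0,0,0],0.4],[[0,0,0],[0,0,0],0.5],[[0,0,0],[0,0,0],0.6],[[0,0,0],[0,0,0],0.7],[[0,0,0],[0,0,0],0.7],[[0,0,0],[0,0,0],0.7]]' 25
python3 go.py .4831 -.3023 .121 3.16
```

```text
time_s: 20.37
tool_pos: [0.4841, -0.3023, 0.123]
eef_rot: [3.141, 0.001, -3.123]
force: [0.4, 4.6, 5.5]
grip_width: 0.0192
finger_force: 24.7
pos [ 0.4841 -0.3023  0.123 ] rpy [ 3.141e+00  1.000e-03 -3.123e+00] q6 -0.71
turn [0.0004 0.0008 0.0003] shift after turn [0.0035 0.0001 0.0065] shift before turn [0.0035 0.0001 0.0065]
```

```bash
python3 -m jog '[[[0,0,-0.02],[0,0,0],0.7],[[0,0,-0.05],[0,0,0],0.7],[[0,0,-0.08],[0,0,0],0.7],[[0,0,-0.08],[0,0,0],0.7],[[0,0,-0.06],[0,0,-0.02],0.7],[[0,0,-0.04],[0,0,-0.05],0.7],[[0,0,0],[0,0,-0.074],0.7],[[0,0,0],[0,0,-0.074],0.7],[[0,0,0],[0,0,-0.074],0.7],[[0,0,0],[0,0,-0.074],0.7],[[0,0,0],[0,0,-0.074],0.7],[[0,0,0],[0,0,-0.074],0.7],[[0,0,0],[0,0,-0.074],0.7],[[0,0,0],[0,0,-0.074],0.7],[[0,0,0],[0,0,-0.074],0.7],[[0,0,0],[0,0,-0.074],0.7],[[0,0,0],[0,0,-0.074],0.7],[[0,0,0],[0,0,-0.074],0.7],[[0,0,0],[0,0,-0.074],0.7],[[0,0,0],[0,0,-0.074],0.7]]'
python3 -m jog '[[[0,0,0],[0,0,-0.074],0.7],[[0,0,0],[0,0,-0.074],0.7],[[0,0,0],[0,0,-0.074],0.7],[[0,0,0],[0,0,-0.074],0.7],[[0,0,0],[0,0,-0.074],0.7],[[0,0,0],[0,0,-0.074],0.7],[[0,0,0],[0,0,-0.074],0.7],[[0,0,0],[0,0,-0.074],0.7],[[0,0,0],[0,0,-0.074],0.7],[[0,0,0],[0,0,-0.074],0.7],[[0,0,0],[0,0,-0.074],0.7],[[0,0,0],[0,0,-0.074],0.7],[[0,0,0],[0,0,-0.05],0.7],[[0,0,0],[0,0,-0.02],0.7],[[0,0,0],[0,0,0],0.7],[[0,0,0],[0,0,0],0.7]]'
python3 go.py .4265 .2622 .09 .12
```

```text
time_s: 22.03
tool_pos: [0.4835, -0.3035, 0.2215]
eef_rot: [3.141, -0.001, -1.381]
force: [-1.2, 0.6, -1.0]
grip_width: 0.0192
finger_force: 24.5
time_s: 23.37
tool_pos: [0.5716, -0.1099, 0.2215]
eef_rot: [2.978, 0.062, -0.235]
force: [0.1, -0.5, 0.0]
grip_width: 0.0188
finger_force: 24.7
pos [ 0.5716 -0.1099  0.2215] rpy [ 2.978  0.062 -0.235] q6 -3.14
turn [ 0.0962  0.0572 -0.2219] shift after turn [-0.3319 -1.2893  0.4382] shift before turn [-0.7305 -1.1582  0.2992]
```

```bash
python3 go.py .4265 .2622 .2215 .12; python3 -c "
from h import *; print(env.sense()['joints'].round(3))"
```

```text
pos [ 0.5716 -0.1099  0.2215] rpy [ 2.978  0.062 -0.235] q6 -3.14
turn [ 0.0962  0.0572 -0.2219] shift after turn [-3.3190e-01 -1.2893e+00 -1.0000e-04] shift before turn [-0.7574 -1.0869 -0.1324]
[-0.234  0.454 -0.058  1.12  -0.164 -3.141]
```

```bash
python3 -m jog '[[[-0.03,-0.04,-0.005],[0,0,0],0.7],[[-0.058,-0.084,-0.01],[0,0,0],0.7],[[-0.058,-0.084,-0.01],[0,0,0],0.7],[[-0.058,-0.084,-0.01],[0,0,0],0.7],[[-0.058,-0.084,-0.01],[0,0,0],0.7],[[-0.058,-0.084,-0.01],[0,0,0],0.7],[[-0.058,-0.084,-0.01],[0,0,0],0.7],[[-0.058,-0.084,-0.01],[0,0,0],0.7],[[-0.03,-0.04,-0.005],[0,0,0],0.7],[[0,0,0],[0,0,0],0.7],[[0,0,0],[0,0,0],0.7]]'
python3 go.py .4265 .2622 .2215 .12
```

```text
time_s: 24.28
tool_pos: [0.4819, 0.1188, 0.2216]
eef_rot: [2.979, 0.061, -0.235]
force: [0.9, -1.5, -0.3]
grip_width: 0.0189
finger_force: 24.7
pos [0.4819 0.1188 0.2216] rpy [ 2.979  0.061 -0.235] q6 -2.74
turn [ 0.0958  0.0568 -0.222 ] shift after turn [-0.126  -0.4965  0.0005] shift before turn [-0.29   -0.4192 -0.0505]
```

```bash
python3 -m jog '[[[0,0,0],[0.024,0.014,-0.0555],0.7],[[0,0,0],[0.024,0.014,-0.0555],0.7],[[0,0,0],[0.024,0.014,-0.0555],0.7],[[0,0,0],[0.024,0.014,-0.0555],0.7],[[-0.016,-0.06,0],[0,0,0],0.7],[[-0.025,-0.1,0],[0,0,0],0.7],[[-0.025,-0.1,0],[0,0,0],0.7],[[-0.025,-0.1,0],[0,0,0],0.7],[[-0.025,-0.1,0],[0,0,0],0.7],[[-0.01,-0.036,0],[0,0,0],0.7],[[0,0,0],[0,0,0],0.7],[[0,0,0],[0,0,0],0.7]]'
python3 go.py .4265 .2622 .056 .12
```

```text
time_s: 25.28
tool_pos: [0.428, 0.2692, 0.2207]
eef_rot: [3.136, 0.001, 0.109]
force: [-1.0, -0.1, -0.5]
grip_width: 0.0191
finger_force: 24.7
pos [0.428  0.2692 0.2207] rpy [3.136e+00 1.000e-03 1.090e-01] q6 -2.83
turn [ 0.0036  0.0009 -0.0067] shift after turn [-0.0076  0.0226  0.549 ] shift before turn [-0.0066  0.0196  0.5491]
```

```bash
python3 -m jog '[[[-0.007,0.02,0],[0.003,0,-0.007],0.7],[[0,0,0.05],[0,0,0],0.7],[[0,0,0.1],[0,0,0],0.7],[[0,0,0.1],[0,0,0],0.7],[[0,0,0.1],[0,0,0],0.7],[[0,0,0.1],[0,0,0],0.7],[[0,0,0.06],[0,0,0],0.7],[[0,0,0.03],[0,0,0],0.7],[[0,0,0],[0,0,0],0.7],[[0,0,0],[0,0,0],0.7],[[0,0,0],[0,0,0],0.7]]'
python3 go.py .4265 .2622 .032 .12
```

```text
time_s: 26.2
tool_pos: [0.4271, 0.2639, 0.0601]
eef_rot: [-3.141, -0.0, 0.12]
force: [0.0, -0.3, -0.2]
grip_width: 0.019
finger_force: 24.7
pos [0.4271 0.2639 0.0601] rpy [-3.141 -0.     0.12 ] q6 -2.86
turn [-0.0004 -0.0003  0.0003] shift after turn [-0.0025  0.0054  0.0936] shift before turn [-0.0026  0.0055  0.0936]
```

```bash
python3 -m jog '[[[-0.002,0.005,0.02],[0,0,0],0.7],[[0,0,0.025],[0,0,0],0.7],[[0,0,0.02],[0,0,0],0.7],[[0,0,0.015],[0,0,0],0.7],[[0,0,0.012],[0,0,0],0.7],[[0,0,0.005],[0,0,0],0.7],[[0,0,0.005],[0,0,0],0.7],[[0,0,0],[0,0,0],0.7],[[0,0,0],[0,0,0],0.7],[[0,0,0],[0,0,0],0.7]]'
python3 go.py .4265 .2622 .026 .12
```

```text
time_s: 27.03
tool_pos: [0.4254, 0.2626, 0.0283]
eef_rot: [-3.141, 0.001, 0.121]
force: [0.4, -0.1, -1.0]
grip_width: 0.0191
finger_force: 24.8
pos [0.4254 0.2626 0.0283] rpy [-3.141e+00  1.000e-03  1.210e-01] q6 -2.86
turn [-0.0001  0.0009  0.0009] shift after turn [0.0036 0.0017 0.0077] shift before turn [0.0036 0.0017 0.0077]
```

```bash
python3 -m jog '[[[0.002,0.001,0.004],[0,0,0],0.7],[[0,0,0.003],[0,0,0],0.7],[[0,0,0],[0,0,0],0.7],[[0,0,0],[0,0,0],0.7],[[0,0,0],[0,0,0],0.7]]'
python3 -m jog '[[[0,0,0],[0,0,0],0.6],[[0,0,0],[0,0,0],0.5],[[0,0,0],[0,0,0],0.4],[[0,0,0],[0,0,0],0.3],[[0,0,0],[0,0,0],0.3],[[0,0,-0.04],[0,0,0],0.3],[[0,0,-0.08],[0,0,0],0.3],[[0,0,-0.1],[0,0,0],0.3],[[0,0,-0.12],[0,0,0],0.3],[[0,0,-0.12],[0,0,0],0.3],[[0,0,-0.1],[0,0,0],0.25],[[0,0,-0.06],[0,0,0],0.25],[[0,0,0],[0,0,0],0.25]]'
python3 go.py .4858 -.2098 .22 .02
```

```text
time_s: 27.45
tool_pos: [0.426, 0.2631, 0.027]
eef_rot: [-3.139, 0.001, 0.122]
force: [-2.3, 1.9, 6.9]
grip_width: 0.019
finger_force: 25.5
time_s: 28.53
tool_pos: [0.4287, 0.2633, 0.2164]
eef_rot: [-3.139, -0.006, 0.121]
force: [0.6, 0.7, 0.4]
grip_width: 0.0317
finger_force: 0.0
pos [0.4287 0.2633 0.2164] rpy [-3.139 -0.006  0.121] q6 -2.86
turn [-0.0016 -0.0035  0.0645] shift after turn [ 0.1589  1.5804 -0.012 ] shift before turn [-0.0017  1.5883 -0.0155]
```

```bash
python3 -m jog '[[[0,0,-0.01],[0,0,0.074],0.25],[[0,0,0],[0,0,0.074],0.25],[[0,0,0],[0,0,0.074],0.25],[[0,0,0],[0,0,0.074],0.25],[[0,0,0],[0,0,0.074],0.25],[[0,0,0],[0,0,0.074],0.25],[[0,0,0],[0,0,0.074],0.25],[[0,0,0],[0,0,0.074],0.25],[[0,0,0],[0,0,0.074],0.25],[[0,0,0],[0,0,0.074],0.25],[[0,0,0],[0,0,0.074],0.25],[[0,0,0],[0,0,0.074],0.25],[[0,0,0],[0,0,0.074],0.25],[[0,0,0],[0,0,0.074],0.25],[[0,0,0],[0,0,0.074],0.25],[[0,0,0],[0,0,0.074],0.25],[[0,0,0],[0,0,0.074],0.25],[[0,0,0],[0,0,0.074],0.25],[[0,0,0],[0,0,0.074],0.25],[[0,0,0],[0,0,0.074],0.25]]'
python3 -m jog '[[[0,0,0],[0,0,0.074],0.25],[[0,0,0],[0,0,0.074],0.25],[[0,0,0],[0,0,0.074],0.25],[[0,0,0],[0,0,0.074],0.25],[[0,0,0],[0,0,0.074],0.25],[[0,0,0],[0,0,0.074],0.25],[[0,0,0],[0,0,0.074],0.25],[[0,0,0],[0,0,0.062],0.25],[[0,0,0],[0,0,0],0.25]]'
python3 go.py .4858 -.2098 .22 3.16
```

```text
time_s: 30.2
tool_pos: [0.4256, 0.2619, 0.2138]
eef_rot: [3.139, -0.003, -2.209]
force: [0.2, -0.5, -0.4]
grip_width: 0.0318
finger_force: 0.0
time_s: 30.95
tool_pos: [0.4256, 0.2619, 0.2139]
eef_rot: [-3.141, -0.003, -3.116]
force: [-1.0, -0.1, 0.6]
grip_width: 0.0321
finger_force: 0.0
pos [0.4256 0.2619 0.2139] rpy [-3.141e+00 -3.000e-03 -3.116e+00] q6 0.38
turn [-0.0005 -0.0022  0.0045] shift after turn [-0.1716 -1.5758 -0.0203] shift before turn [-0.1604 -1.577  -0.0197]
```

```bash
python3 -m jog '[[[-0.006,-0.05,-0.01],[0,0,0.0045],0.25],[[-0.01,-0.09,-0.01],[0,0,0],0.25],[[-0.011,-0.115,0],[0,0,0],0.25],[[-0.011,-0.115,0],[0,0,0],0.25],[[-0.011,-0.115,0],[0,0,0],0.25],[[-0.011,-0.115,0],[0,0,0],0.25],[[-0.011,-0.115,0],[0,0,0],0.25],[[-0.011,-0.115,0],[0,0,0],0.25],[[-0.011,-0.115,0],[0,0,0],0.25],[[-0.011,-0.115,0],[0,0,0],0.25],[[-0.011,-0.115,0],[0,0,0],0.25],[[-0.011,-0.115,0],[0,0,0],0.25],[[-0.011,-0.115,0],[0,0,0],0.25],[[-0.011,-0.115,0],[0,0,0],0.25],[[-0.008,-0.045,0],[0,0,0],0.25],[[0,0,0],[0,0,0],0.25],[[0,0,0],[0,0,0],0.25],[[0,0,0],[0,0,0],0.25]]'
python3 go.py .4858 -.2098 .121 3.16
```

```text
time_s: 32.45
tool_pos: [0.4819, -0.2049, 0.2204]
eef_rot: [3.14, -0.003, -3.12]
force: [-0.4, 0.9, -0.3]
grip_width: 0.0318
finger_force: 0.0
pos [ 0.4819 -0.2049  0.2204] rpy [ 3.14e+00 -3.00e-03 -3.12e+00] q6 -0.56
turn [ 0.0009 -0.002   0.0021] shift after turn [-0.0128 -0.0165  0.3313] shift before turn [-0.0138 -0.017   0.3312]
```

```bash
python3 -m jog '[[[-0.013,-0.016,0.05],[0,0,0.002],0.25],[[0,0,0.05],[0,0,0],0.25],[[0,0,0.05],[0,0,0],0.25],[[0,0,0.05],[0,0,0],0.25],[[0,0,0],[0,0,0],0.25],[[0,0,0],[0,0,0],0.25]]'
python3 go.py .4858 -.2098 .121 3.16
python3 - <<'E'
from meas import *
for s,p in white(180,270,170,300): a,b,y=line(p,.036);print("tr",s,p.mean(0).round(2),((a+b)/2).round(4),y.round(3))
cv2.imwrite("pics/t5.png",cv2.resize(d["image"][165:294,170:280,::-1],None,fx=4.5,fy=4.5,interpolation=cv2.INTER_CUBIC))
E
```

```text
time_s: 32.95
tool_pos: [0.4858, -0.2091, 0.1606]
eef_rot: [3.14, -0.004, -3.122]
force: [-0.3, 0.1, 0.4]
grip_width: 0.0318
finger_force: 0.0
pos [ 0.4858 -0.2091  0.1606] rpy [ 3.14  -0.004 -3.122] q6 -0.57
turn [ 0.0008 -0.0022  0.0006] shift after turn [-1.000e-04 -2.300e-03  1.321e-01] shift before turn [-0.0006 -0.0024  0.1321]
tr [228 179   9  30 167] [231.76 193.85] [0.5923 0.2377 0.036 ] 0.129
tr [234 225  10  45 250] [238.49 247.14] [0.4395 0.2189 0.036 ] 0.122
tr [218 228  10  45 251] [222.34 250.26] [0.4319 0.2644 0.036 ] 0.123
tr [202 230  10  46 255] [206.11 253.03] [0.4253 0.31   0.036 ] 0.119
```

View pics/t5.png

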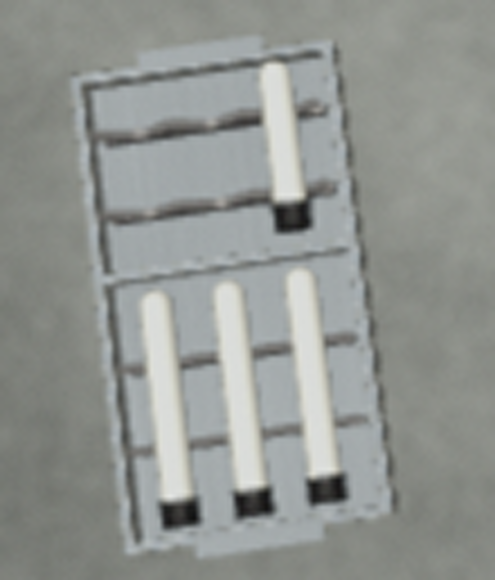

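The picture shows both long tubes seated, parallel to the stored one, with caps at the robot end (crop (327,488), (253,502)). Next is the short tube.

```bash
python3 -m jog '[[[0,-0.002,0.03],[0,0,0],0.25],[[0,0,0.04],[0,0,0],0.25],[[0,0,0.035],[0,0,0],0.25],[[0,0,0.025],[0,0,0],0.25],[[0,0,0],[0,0,0],0.25],[[0,0,0],[0,0,0],0.25],[[0,0,0],[0,0,0],0.4],[[0,0,0],[0,0,0],0.5],[[0,0,0],[0,0,0],0.6],[[0,0,0],[0,0,0],0.7],[[0,0,0],[0,0,0],0.7],[[0,0,0],[0,0,0],0.7]]' 25
python3 go.py .4858 -.2098 .121 3.16
```

```text
time_s: 34.0
tool_pos: [0.4866, -0.2104, 0.1225]
eef_rot: [3.139, -0.001, -3.124]
force: [-0.2, 5.3, 4.3]
grip_width: 0.0191
finger_force: 24.4
pos [ 0.4866 -0.2104  0.1225] rpy [ 3.139e+00 -1.000e-03 -3.124e+00] q6 -0.57
turn [ 0.0014 -0.0004 -0.0005] shift after turn [0.0026 0.0019 0.0051] shift before turn [0.0026 0.0019 0.0051]
```

```bash
python3 -m jog '[[[0,0,-0.02],[0,0,0],0.7],[[0,0,-0.05],[0,0,0],0.7],[[0,0,-0.08],[0,0,0],0.7],[[0,0,-0.08],[0,0,0],0.7],[[0,0,-0.08],[0,0,0],0.7],[[0,0,-0.04],[0,0,0],0.7],[[0,0,0],[0,0,0],0.7],[[0,0,0],[0,0,0],0.7]]'
python3 go.py .577 .2804 .225 6.403
```

```text
time_s: 34.67
tool_pos: [0.4869, -0.2122, 0.2278]
eef_rot: [-3.14, -0.0, -3.125]
force: [-0.2, -1.0, -0.8]
grip_width: 0.0191
finger_force: 24.5
pos [ 0.4869 -0.2122  0.2278] rpy [-3.14  -0.    -3.125] q6 -0.57
turn [-3.0000e-04  1.9000e-03  1.9343e+00] shift after turn [ 0.4943 -1.5944  0.0092] shift before turn [-0.3275  1.6368  0.006 ]
```

```bash
python3 -m jog '[[[-0.01,0.05,0],[0,0,0],0.7],[[-0.018,0.09,0],[0,0,0],0.7],[[-0.022,0.11,0],[0,0,0],0.7],[[-0.022,0.11,0],[0,0,0],0.7],[[-0.022,0.11,0],[0,0,0],0.7],[[-0.022,0.11,0],[0,0,0],0.7],[[-0.022,0.11,0],[0,0,0],0.7],[[-0.022,0.11,0],[0,0,0],0.7],[[-0.022,0.11,0],[0,0,0],0.7],[[-0.022,0.11,0],[0,0,0],0.7],[[-0.022,0.11,0],[0,0,0],0.7],[[-0.022,0.11,0],[0,0,0],0.7],[[-0.022,0.11,0],[0,0,0],0.7],[[-0.022,0.11,0],[0,0,0],0.7],[[-0.022,0.11,0],[0,0,0],0.7],[[-0.015,0.067,0],[0,0,0],0.7],[[0,0,0],[0,0,-0.04],0.7],[[0,0,0],[0,0,-0.07],0.7],[[0,0,0],[0,0,-0.074],0.7],[[0,0,0],[0,0,-0.074],0.7]]'
python3 -m jog '[[[0,0,0],[0,0,-0.074],0.7],[[0,0,0],[0,0,-0.074],0.7],[[0,0,0],[0,0,-0.074],0.7],[[0,0,0],[0,0,-0.074],0.7],[[0,0,0],[0,0,-0.074],0.7],[[0,0,0],[0,0,-0.074],0.7],[[0,0,0],[0,0,-0.074],0.7],[[0,0,0],[0,0,-0.074],0.7],[[0,0,0],[0,0,-0.074],0.7],[[0,0,0],[0,0,-0.074],0.7],[[0,0,0],[0,0,-0.074],0.7],[[0,0,0],[0,0,-0.074],0.7],[[0,0,0],[0,0,-0.074],0.7],[[0,0,0],[0,0,-0.074],0.7],[[0,0,0],[0,0,-0.074],0.7],[[0,0,0],[0,0,-0.074],0.7],[[0,0,0],[0,0,-0.074],0.7],[[0,0,0],[0,0,-0.074],0.7],[[0,0,0],[0,0,-0.074],0.7],[[0,0,0],[0,0,-0.074],0.7]]'
python3 go.py .577 .2804 .225 6.403
```

```text
time_s: 36.33
tool_pos: [0.5761, 0.281, 0.2245]
eef_rot: [3.141, -0.005, -2.713]
force: [-0.4, -0.2, -0.8]
grip_width: 0.0191
finger_force: 24.6
time_s: 38.0
tool_pos: [0.5762, 0.2806, 0.2247]
eef_rot: [3.138, 0.003, -0.389]
force: [-0.1, -0.7, -0.5]
grip_width: 0.0185
finger_force: 24.6
pos [0.5762 0.2806 0.2247] rpy [ 3.138e+00  3.000e-03 -3.890e-01] q6 -2.41
turn [ 0.0014  0.0027 -0.324 ] shift after turn [ 0.0027  0.0011 -0.001 ] shift before turn [ 0.0029 -0.0003 -0.001 ]
```

```bash
python3 -m jog '[[[0,0,0],[0,0,-0.074],0.7],[[0,0,0],[0,0,-0.074],0.7],[[0,0,0],[0,0,-0.074],0.7],[[0,0,0],[0,0,-0.072],0.7],[[0,0,0],[0,0,-0.03],0.7],[[0,0,0],[0,0,0],0.7],[[0,0,0.05],[0,0,0],0.7],[[0,0,0.1],[0,0,0],0.7],[[0,0,0.1],[0,0,0],0.7],[[0,0,0.1],[0,0,0],0.7],[[0,0,0.1],[0,0,0],0.7],[[0,0,0.06],[0,0,0],0.7],[[0,0,0.03],[0,0,0],0.7],[[0,0,0],[0,0,0],0.7],[[0,0,0],[0,0,0],0.7],[[0,0,0],[0,0,0],0.7]]'
python3 go.py .577 .2804 .028 .12
```

```text
time_s: 39.33
tool_pos: [0.5777, 0.2815, 0.0662]
eef_rot: [-3.141, -0.0, 0.114]
force: [-0.3, -0.7, -0.4]
grip_width: 0.0191
finger_force: 24.6
pos [0.5777 0.2815 0.0662] rpy [-3.141 -0.     0.114] q6 -2.92
turn [-0.0004 -0.0003 -0.0039] shift after turn [-0.0028  0.0035  0.1272] shift before turn [-0.0028  0.0036  0.1272]
```

```bash
python3 -m jog '[[[-0.003,0.002,0.03],[0,0,-0.004],0.7],[[0,0,0.03],[0,0,0],0.7],[[0,0,0.025],[0,0,0],0.7],[[0,0,0.015],[0,0,0],0.7],[[0,0,0.01],[0,0,0],0.7],[[0,0,0.008],[0,0,0],0.7],[[0,0,0.006],[0,0,0],0.7],[[0,0,0],[0,0,0],0.7],[[0,0,0],[0,0,0],0.7],[[0,0,0],[0,0,0],0.7]]'
python3 go.py .577 .2804 .0265 .12
```

```text
time_s: 40.17
tool_pos: [0.5759, 0.2805, 0.0278]
eef_rot: [-3.142, 0.001, 0.121]
force: [0.3, 1.0, 0.1]
grip_width: 0.0191
finger_force: 24.6
pos [0.5759 0.2805 0.0278] rpy [-3.142e+00  1.000e-03  1.210e-01] q6 -2.92
turn [-0.      0.0009  0.0003] shift after turn [0.0035 0.0007 0.0044] shift before turn [0.0035 0.0007 0.0043]
```

```bash
python3 -m jog '[[[0.002,0,0.004],[0,0,0],0.7],[[0,0,0.001],[0,0,0],0.7],[[0,0,0],[0,0,0],0.7],[[0,0,0],[0,0,0],0.7],[[0,0,0],[0,0,0],0.6],[[0,0,0],[0,0,0],0.5],[[0,0,0],[0,0,0],0.4],[[0,0,0],[0,0,0],0.3],[[0,0,0],[0,0,0],0.3],[[0,0,-0.04],[0,0,0],0.3],[[0,0,-0.08],[0,0,0],0.3],[[0,0,-0.1],[0,0,0],0.3],[[0,0,-0.12],[0,0,0],0.3],[[0,0,-0.12],[0,0,0],0.3],[[0,0,-0.1],[0,0,0],0.3],[[0,0,-0.06],[0,0,0],0.3],[[0,0,0],[0,0,0],0.3]]'
python3 -m jog '[[[0,0.06,0],[0,0,0],0.3],[[0,0.12,0],[0,0,0],0.3],[[0,0.12,0],[0,0,0],0.3],[[0,0.12,0],[0,0,0],0.3],[[0,0.12,0],[0,0,0],0.3],[[0,0.12,0],[0,0,0],0.3],[[0,0.12,0],[0,0,0],0.3],[[0,0.12,0],[0,0,0],0.3],[[0,0.06,0],[0,0,0],0.3],[[0,0,0],[0,0,0],0.3],[[0,0,0],[0,0,0],0.3]]'
python3 - <<'E'
from meas import *
for s,p in white(180,270,170,300): a,b,y=line(p,.036);print("tr",s,((a+b)/2).round(4),y.round(3))
A=cv2.resize(d["image"][165:294,170:280,::-1],None,fx=4,fy=4,interpolation=cv2.INTER_CUBIC)
e=cam("side"); B=cv2.resize(e["image"][120:380,205:430,::-1],None,fx=1.6,fy=1.98,interpolation=cv2.INTER_CUBIC)
B=cv2.resize(B,(360,516)); cv2.imwrite("pics/fin.png",np.hstack([A,B]))
E
```

```text
time_s: 41.58
tool_pos: [0.5793, 0.2814, 0.2186]
eef_rot: [-3.14, -0.007, 0.12]
force: [0.0, 0.8, 0.8]
grip_width: 0.0296
finger_force: 0.0
time_s: 42.5
tool_pos: [0.6006, 0.0619, 0.2151]
eef_rot: [3.088, 0.003, 0.006]
force: [0.4, 0.2, -0.2]
grip_width: 0.0298
finger_force: 0.0
tr [228 179   4   8  29] [0.6258 0.2443 0.036 ] -0.134
tr [212 183   9  30 168] [0.5823 0.2829 0.036 ] 0.13
tr [218 228   7  31 146] [0.4563 0.2683 0.036 ] 0.077
tr [202 230  10  46 256] [0.4254 0.31   0.036 ] 0.118
```

View pics/fin.png

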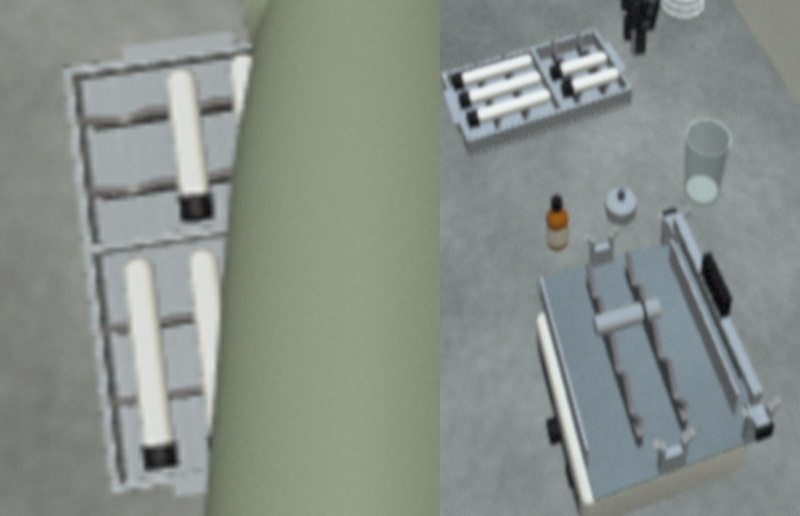

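The final picture shows the short tube seated in its row with its cap towards the robot, the long tubes in place, and the bar parked. The logger, bottle, counter and beaker are undisturbed.

```bash
python3 -c "
from rig import close_job; print(close_job())"
```

```text
the job is handed in; nothing more can be done
None
```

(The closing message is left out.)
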